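# Clip the model desk into the layout board and tug-test it

## Robot

A 6-joint arm with a two-finger parallel gripper is mounted at the origin on the work surface. World frame = base frame: x ahead of the robot, y to its left, z up, the work surface at z = 0. Lengths are in mm, angles in rad, forces in N, time in s.
With the tool pointing down it reaches from about 350 to 775 mm from the base axis. Payload 7.3 kg.
Tool frame: the origin (TCP) lies at the very end of the fingers, on their centre line; the grasp point (between the pads) lies 19 mm behind it (bot.grip_depth is the distance from the TCP to the grasp point, in mm); z points along the fingers, y is the line along which they close (so a half turn about z gives the same grasp; the last joint's range is limited). The gripper opens to 92 mm and grips with 3 to 60 N. Pads are 19 mm wide; open, the fingers measure 130 mm over their backs; the gripper's body (75 mm by 190 mm) begins 47 mm behind the grasp point.
Start: joints at [0.979, 0.342, 1.524, -0, 1.275, -0.146], TCP at [226.358, 473.716, 226.741] pointing down, gripper open.
Joint ranges: [-2.53, 2.53], [-0.77, 2.02], [0.04, 2.7], [-1, 4.14], [0.28, 2.66], [-3.11, 3.11]. Speed limits (rad/s): [2.57, 2.57, 3.14, 3.14, 3.14, 3.14].

## Interface

Orientations are given as [roll, pitch, yaw] about the fixed x, y, z axes, in that order (R = Rz(yaw) Ry(pitch) Rx(roll)).
In Python, from plant import telemetry, optics, bot gives the robot as it stands.
- The arm moves only by the shell command python3 -m pendant 'ROWS' [FORCE]. ROWS is JSON, a list of rows, each an object with "dp": the shift along the tool's x, y, z in mm, a list of three; "twist": the turn, a rotation vector about the tool's x, y, z in degrees, a list of three; "jaw": the opening, from 0 (shut) to 1 (fully open). A call has 1 to 8 rows; each row is the pose to reach, as a shift and turn from the pose commanded when the call began, along the tool's axes at that moment; what a row does not reach only later rows make up. A row lasts 1/12 s, in which the tool goes at most 41.7 mm and 7.16 degrees, less where a joint would pass 70% of its speed; a pose out of reach is approached as far as the arm can. A call with a gripper value outside its range is refused whole. The fingers move at their own pace and stop on an object; FORCE is the grip in N (left out, the last holds). Time passes only in rows, so rows that repeat a pose let the fingers close. It gives the time, the measured TCP pose, the force, the opening and the grip force at its end, in the units of the state.
- telemetry.read_state(): the state, without advancing time (a new reading comes with each control period).
- optics.capture(name): name is "scene" or "top" or "wrist"; returns (picture, depth): 400x640x3 uint8, red, green, blue; 400x640 float32, mm along the optical axis (not along the pixel's ray), 0 where there is no reading.
- optics.get_calibration(name): a dict with "fx", "fy", "cx", "cy" (pixels), "dist_coeffs" ([k1, k2, p1, p2, k3] as OpenCV has them; the pictures are not rectified), "R" (3x3) and "t" (3): a world point X has camera coordinates R X + t. Camera axes: x right, y down, z forward; pixel columns grow to the right and rows downward; lengths in mm; the calibration is good to about 2 mm. A picture is of the moment at which its call begins: read the wrist's pose just before it. get_calibration takes no time and is no camera call; for the wrist camera it gives the pose at the moment of the call.
- bot.hand_in(): hands the job in; it is judged then, once.
The state is a dict: "time_s": time; "qpos": joint angles; "joint_velocities": joint speeds; "tau": joint torques, N m; "position": TCP position; "eef_rot": TCP orientation; "ft_force": force on the tool from outside, world axes, zero at the start; "wrist_torque": the same for the moment, N m; "grip_width": finger opening in mm; "gripper_force": force on a finger pad.
Only numpy, scipy, OpenCV 4.12 (cv2) and the standard library are available. Lean on these libraries where they do the work, as an engineer would, in place of code of your own. Each camera call takes 0.05 s, during which the arm holds its last target. There are 200 camera calls.

## Task

Take the light-grey model desk off the drying block, line its brass spear up with the empty slot in the dark-blue layout board and push it down until the catch snaps and the desk sits flat on the board, without forcing it (25 N is plenty). Then prove the catch is holding: tug the desk straight up with a steady 11 N for about a second (the catch must feel between 8 and 14 N), without pulling it out. Leave the desk clipped in and flat, let go, and do not disturb the charcoal desk or the little chairs.

Things in the scene. Friction and masses are not known exactly. Their poses are not given: they have to be found in the camera images.
- desk: The model desk to be fitted: light-grey solid resin, 40 (x, depth) x 68 (y, width) x 32 mm tall, about 80 g, with a white screen on top (27 mm wide, 11 mm towards +x, its top 47 mm over the underside). Origin: centre of the flat underside; z up; the front with the black kneehole faces -x. Best gripped by its two plain 68 mm long faces, that is, pinched along its x.
- dark_desk: A charcoal desk of the same shape and size, also on the drying block; origin and axes likewise. Leave it there.
- stand: Drying block: plywood, 90 (x) x 190 (y) x 35 mm tall, fixed. Origin: centre of its underside. The two desks stand flat on its top, their spears hanging in two loose slots 46 mm either side of its centre along its y (which desk is in which slot varies), squared with the block within 2 degrees. They lift straight out, clear once raised 24 mm.
- deck: Layout board: dark blue top with an ochre wooden rim, 180 (x) x 250 (y) x 45 mm thick, heavy and fixed, on levelling feet (0 to 10 mm showing). Origin: centre of the board's underside, above the feet. Dark desks (up to 47 mm over the board) are glued on it, more than 47 mm from the slot along the board's y; the strip along the board's x through the slot is free.
- socket (a point): Centre of the empty slot with a brass face plate, in the middle of the board's top face (level with it, 45 to 55 mm over the table); axes along the board's. The slot is 26 mm along x, 20 mm along y. The desk goes in with its x along the board's x, either way round. Home, its underside lies flat on the board, its origin here (play up to 5 mm along x; the catch centres it along y).
- catch: Double-roller catch in the slot (origin near the socket point): two rollers sprung inwards along y snap over the barb. Going in takes up to 8 to 13 N, 5 to 9 mm above home, then it snaps. Home, the desk lifts freely by 0.3 to 2.4 mm (differs each time) before the barb meets the rollers; then the pull climbs by 15 to 30 N per mm, and at about 20 N it pulls out. Sideways (y): 4 to 8 N per mm.
- chair_a: Small light-grey model swivel chair, 40 mm tall, 26 mm foot, standing loose on a free corner of the layout board. Origin: centre of its underside. Leave alone.
- chair_b: A second such chair near the first. Leave alone.
- spear_tip (a point): Tip of the flat brass spear that hangs from the centre of the desk's underside, 22 mm below it. The spear is 16 mm wide along the desk's x; along y it is 4 mm thick at the neck, 10.5 mm at the barb (11 mm below the underside) and tapers to 3 mm at the tip.
There are look-alikes about, which are no part of the job. Leave any purple or red look-alike of the desk alone.

How it is judged:
By the outcome, as a careful person would: the job done as asked, in the order asked, and still so for the second after the job is handed in, with the robot touching nothing.
It also fails if it takes over 59 s, if anything falls off the work surface, if the arm or the gripper's body presses on something with over 40 N, if the wrist force passes 120 N, or if a joint passes its speed limit or range.

## Working session

There is one attempt and no reset: what is moved stays moved. The work goes in short steps, Python scripts to look and compute and a shell command to move; the robot and the scene stay as the last step left them, time stands still between calls to the robot, and variables do not carry over. Pictures are saved under pics/ and viewed, at most 10 in all, crops included, and the job is handed in when it is done.

```bash
ls; mkdir -p pics; python3 - <<'E'
from plant import telemetry, optics, bot
import cv2,numpy as np
s=telemetry.read_state(); print(s)
a=[]
for n in("scene","top"):
    p,d=optics.capture(n); c=optics.get_calibration(n); np.savez(f"pics/{n}0.npz",p=p,d=d,**{k:np.array(v) for k,v in c.items()})
    cv2.imwrite(f"pics/{n}0.png",p[:,:,::-1]); print(n,c)
E
```

```text
pics
{'time_s': 0.0, 'qpos': array([ 9.78992807e-01,  3.42716146e-01,  1.52503509e+00, -4.19818242e-05,
        1.27539509e+00, -1.46022667e-01]), 'joint_velocities': array([ 0.00064671, -0.00049599,  0.00047595,  0.00058427,  0.00146874,
        0.00076816]), 'tau': array([-5.41553181e-04, -4.31243491e+01, -2.44224930e+01,  7.16901803e-02,
        5.59424073e-02, -1.41549922e-04]), 'position': array([226.12763405, 473.34325758, 226.04207207]), 'eef_rot': array([-3.14004968e+00, -1.86348114e-04,  2.69582391e+00]), 'ft_force': array([-0.00194554, -0.33178196,  0.38257179]), 'wrist_torque': array([ 0.00976433, -0.00982646, -0.01939373]), 'gripper_force': 0.0, 'grip_width': 91.91490643079848}
scene {'fx': 393.75333365980134, 'fy': 393.75333365980134, 'cx': 312.2688420728349, 'cy': 198.45961517421875, 'dist_coeffs': array([-0.05919436,  0.        ,  0.        ,  0.        ,  0.        ]), 'R': array([[ 0.7300621 ,  0.68335622, -0.00579705],
       [ 0.39488518, -0.42876766, -0.81254169],
       [-0.557741  ,  0.59091672, -0.58287426]]), 't': array([-420.08128685, -115.28353786, 1143.61505594])}
top {'fx': 501.83802619714794, 'fy': 501.83802619714794, 'cx': 313.00557272311625, 'cy': 200.75812165110673, 'dist_coeffs': array([0.05362471, 0.        , 0.        , 0.        , 0.        ]), 'R': array([[-0.02295356, -0.9995738 ,  0.01803768],
       [-0.99612768,  0.02133533, -0.08529036],
       [ 0.08486917, -0.01992555, -0.99619285]]), 't': array([  24.55378768,  532.36466616, 1204.99709264])}
```

View pics/top0.png

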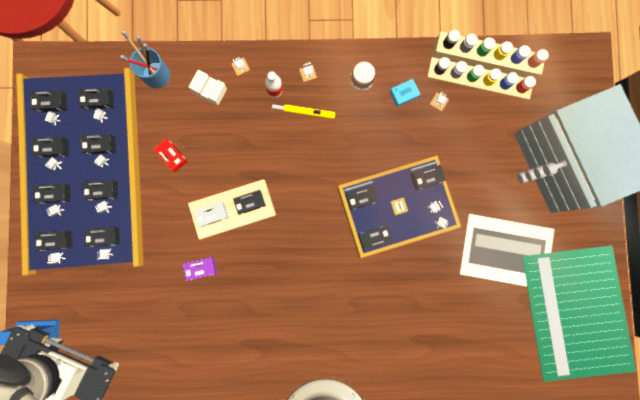

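View pics/scene0.png

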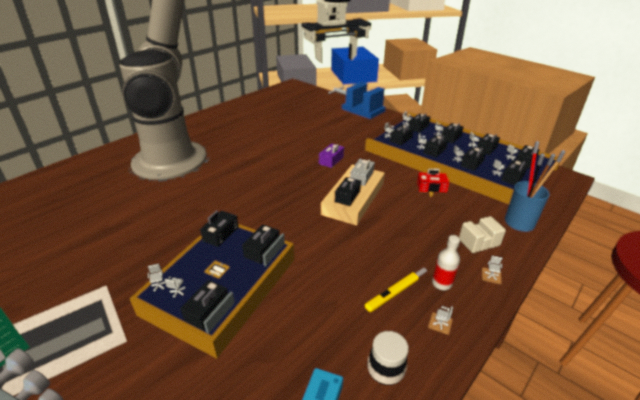

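Top view: light-grey desk at about (211,214), charcoal at (249,202) on the plywood block centred near (231,209); the board is centred near (400,206), slot plate there, chairs at (435,207) and (442,223). Scene view confirms that. Now I'll measure.

```bash
cat > h.py <<'E'
import cv2,numpy as np
def K(c): return np.array([[float(c['fx']),0,float(c['cx'])],[0,float(c['fy']),float(c['cy'])],[0,0,1]])
def rays(c,uv):
    n=cv2.undistortPoints(np.array(uv,float).reshape(-1,1,2),K(c),np.array(c['dist_coeffs'],float)).reshape(-1,2)
    return np.c_[n,np.ones(len(n))]
def atz(c,uv,z):
    R=np.array(c['R']);o=-R.T@np.array(c['t']); d=rays(c,uv)@R
    return o+d*((z-o[2])/d[:,2])[:,None]
def cloud(c,d):
    v,u=np.indices(d.shape); r=rays(c,np.c_[u.ravel(),v.ravel()])
    return ((r*d.reshape(-1,1)-np.array(c['t']))@np.array(c['R'])).reshape(*d.shape,3)
def rect(P):
    (x,y),(w,h),a=cv2.minAreaRect(P[:,:2].astype(np.float32)); return np.round([x,y,w,h,a],2)
E
python3 - <<'E'
from h import *
c=np.load("pics/top0.npz"); X=cloud(c,c['d']); p=c['p'].astype(int)
v,u=np.indices(c['d'].shape)
hsv=cv2.cvtColor(c['p'],cv2.COLOR_RGB2HSV)
def comp(m,seed):
    n,l=cv2.connectedComponents(m.astype(np.uint8)); return l==l[seed[1],seed[0]]
Z=X[...,2]
for nm,seed in(("stand",(222,220)),("deck",(390,225))):
    x0,x1,y0,y1=(180,285,170,245) if nm=="stand" else (330,470,145,265)
    m=(Z>20)&(u>x0)&(u<x1)&(v>y0)&(v<y1)
    m=comp(m,seed); print(nm,m.sum(),rect(X[m]),"z hist",np.percentile(Z[m],[5,25,50,75,95]).round(1))
    zt=np.median(Z[m]); k=m&(abs(Z-zt)<6); print(" top",rect(X[k]),zt)
m=(u>180)&(u<285)&(v>170)&(v<245)&(Z>52)
n,l,st,ce=cv2.connectedComponentsWithStats(m.astype(np.uint8))
for i in range(1,n):
    if st[i,4]>50: q=l==i; print("desk",ce[i],rect(X[q]),np.percentile(Z[q],[10,50,90,99]).round(1),p[q].mean(0))
print("table z",np.median(Z[300:330,250:300]))
print("slot at z50",atz(c,[(400,206)],50))
big=cv2.resize(c['p'][140:275,175:475],None,fx=2.66,fy=2.66,interpolation=cv2.INTER_CUBIC)
cv2.imwrite("pics/crop1.png",big[:,:,::-1])
E
```

```text
stand 2993 [481.51 175.84 179.28 236.52  16.27] z hist [32.2 34.8 37.4 66.4 70.6]
 top [517.63 210.74  90.54 189.51  16.47] 37.36946905670532
deck 7897 [ 498.13 -135.38  179.76  370.07   15.93] z hist [47.5 50.3 52.3 57.9 85.5]
 top [ 514.5  -192.46  179.86  249.77   15.85] 52.33563279040971
desk [248.16216216 201.3957529 ] [479.9  125.61 189.97  75.52  38.2 ] [64.3 67.8 71.5 85. ] [114.96525097 109.17567568  97.96911197]
desk [210.23977695 213.53159851] [486.15 161.55 266.04  65.83  79.06] [64.  67.7 71.3 84.6] [243.5929368  239.00929368 224.58550186]
table z 0.5741532891662104
slot at z50 [[ 513.39554903 -194.55474807   50.        ]]
```

View pics/crop1.png

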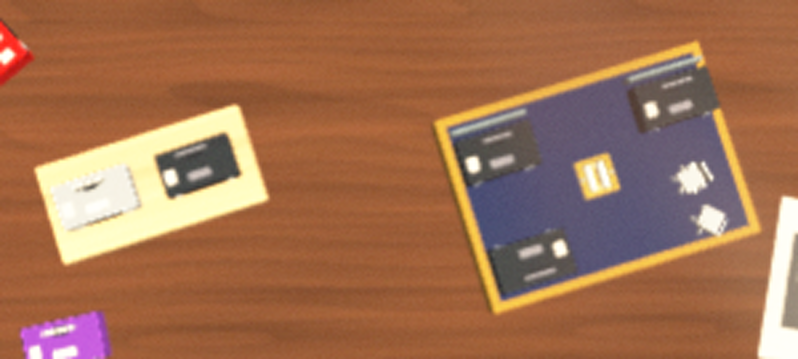

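```bash
cat > go.py <<'E'
import sys,numpy as np
from scipy.spatial.transform import Rotation as Ro
from plant import telemetry
s=telemetry.read_state(); R=Ro.from_euler('xyz',s['eef_rot']); p=np.array(s['position'])
t=np.array([float(a) for a in sys.argv[1:4]])
print("t",s['time_s'],"pos",p.round(2),"rpy",np.degrees(s['eef_rot']).round(2),"F",s['ft_force'].round(2),"grip",round(s['grip_width'],1),round(s['gripper_force'],1))
print("dp",R.inv().apply(t-p).round(2))
if len(sys.argv)>4:
    T=Ro.from_euler('xyz',[180,0,float(sys.argv[4])],degrees=True); print("twist",np.degrees((R.inv()*T).as_rotvec()).round(2))
E
python3 go.py 505 255 190 106.4
```

```text
t 0.1 pos [226.14 473.39 226.13] rpy [-1.7992e+02 -1.0000e-02  1.5446e+02] F [ 0.71  0.45 -0.27] grip 91.6 0.0
dp [-345.78  -76.76   36.16]
twist [-8.000e-02  2.000e-02  4.806e+01]
```

```bash
python3 -m pendant '[{"dp":[-43,-10,5],"twist":[0,0,6],"jaw":1},{"dp":[-86,-19,9],"twist":[0,0,12],"jaw":1},{"dp":[-130,-29,14],"twist":[0,0,18],"jaw":1},{"dp":[-173,-38,18],"twist":[0,0,24],"jaw":1},{"dp":[-216,-48,23],"twist":[0,0,30],"jaw":1},{"dp":[-260,-58,27],"twist":[0,0,36],"jaw":1},{"dp":[-303,-67,32],"twist":[0,0,42],"jaw":1},{"dp":[-346,-77,36],"twist":[0,0,48],"jaw":1}]'
python3 go.py 505 255 190 106.4; python3 -m pendant '[{"dp":[0,0,0],"twist":[0,0,0],"jaw":1},{"dp":[0,0,0],"twist":[0,0,0],"jaw":1},{"dp":[0,0,0],"twist":[0,0,0],"jaw":1}]'
python3 go.py 505 255 190 106.4
python3 - <<'E'
from plant import optics
import numpy as np,cv2
c=optics.get_calibration("wrist");p,d=optics.capture("wrist")
np.savez("pics/w1.npz",p=p,d=d,**{k:np.array(v) for k,v in c.items()}); cv2.imwrite("pics/w1.png",p[:,:,::-1])
E
```

```text
time_s: 0.77
position: [488.6, 267.6, 192.4]
eef_rot: [-3.141, -0.0, 1.853]
ft_force: [-0.4, 0.3, 0.3]
grip_width: 92.0
gripper_force: 0.0
t 0.7667 pos [488.57 267.59 192.4 ] rpy [-1.7997e+02 -1.0000e-02  1.0615e+02] F [-0.35  0.31  0.32] grip 92.0 0.0
dp [-16.66  12.28   2.39]
twist [-0.03 -0.01 -0.25]
time_s: 1.02
position: [486.9, 269.2, 192.5]
eef_rot: [-3.14, -0.0, 1.858]
ft_force: [-0.5, -0.3, 0.2]
grip_width: 91.9
gripper_force: 0.0
t 1.0167 pos [486.9  269.17 192.45] rpy [-1.7992e+02 -2.0000e-02  1.0647e+02] F [-0.5  -0.28  0.19] grip 91.9 0.0
dp [-18.72  13.34   2.43]
twist [-0.08 -0.02  0.07]
```

View pics/w1.png

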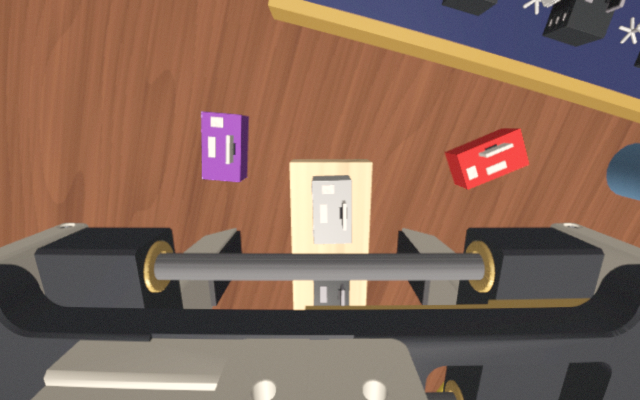

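The wrist picture shows the grey desk at (332,210), with the block edges at u≈291/371 and the charcoal desk below at (331,293). Measuring the desk's top face.

```bash
python3 - <<'E'
from h import *
c=np.load("pics/w1.npz"); X=cloud(c,c['d']); Z=X[...,2]; v,u=np.indices(Z.shape)
w=(u>296)&(u<368)&(v>165)&(v<250)
for lo,hi in((58,74),(75,90),(28,42)):
    m=w&(Z>lo)&(Z<hi); print(lo,m.sum(),rect(X[m]),np.median(Z[m]),"px",u[m].min(),u[m].max(),v[m].min(),v[m].max())
# colour: face corners in picture
g=cv2.cvtColor(c['p'],cv2.COLOR_RGB2HSV); m=(w&(g[...,1]<45)&(g[...,2]>80)).astype(np.uint8)
cs,_=cv2.findContours(m,0,1); k=max(cs,key=cv2.contourArea); r=cv2.minAreaRect(k); print(r)
Q=atz(c,cv2.boxPoints(r),67); print(Q.round(1),Q.mean(0).round(1))
E
```

```text
58 2455 [504.21 255.73  41.14  68.49  17.26] 66.33618864165659 px 311 351 178 243
75 110 [514.85 259.59   3.35  26.4   16.81] 81.00430047920125 px 342 345 202 229
28 3277 [508.26 251.14  82.74  98.91  16.53] 34.27580193962268 px 297 367 166 249
((331.5, 209.5), (67.0, 39.0), 90.0)
[[474.7 286.6  67. ]
 [511.7 297.6  67. ]
 [533.7 229.9  67. ]
 [494.4 218.4  67. ]] [503.6 258.1  67. ]
```

```bash
python3 go.py 504.3 255.7 39 106.9
```

```text
t 1.0667 pos [486.53 269.77 192.76] rpy [-1.7995e+02 -2.0000e-02  1.0654e+02] F [-0.14  0.17  0.02] grip 92.0 0.0
dp [-18.6   13.15 153.74]
twist [-0.05 -0.02 -0.36]
```

```bash
python3 -m pendant '[{"dp":[-10,7,10],"twist":[0,0,-0.4],"jaw":1},{"dp":[-18.6,13.1,35],"twist":[0,0,-0.4],"jaw":1},{"dp":[-18.6,13.1,65],"twist":[0,0,-0.4],"jaw":1},{"dp":[-18.6,13.1,95],"twist":[0,0,-0.4],"jaw":1},{"dp":[-18.6,13.1,120],"twist":[0,0,-0.4],"jaw":1},{"dp":[-18.6,13.1,138],"twist":[0,0,-0.4],"jaw":1},{"dp":[-18.6,13.1,138],"twist":[0,0,-0.4],"jaw":1},{"dp":[-18.6,13.1,138],"twist":[0,0,-0.4],"jaw":1}]' >/dev/null; python3 go.py 504.3 255.7 39 106.9
```

```text
t 1.7333 pos [504.04 256.14  54.83] rpy [-1.7991e+02 -1.0000e-02  1.0700e+02] F [0.64 0.6  0.43] grip 91.7 0.0
dp [-0.5   0.14 15.83]
twist [-0.09 -0.01  0.1 ]
```

```bash
python3 -m pendant '[{"dp":[-0.5,0,8],"jaw":1,"twist":[0,0,0]},{"dp":[-0.5,0,15.5],"jaw":1,"twist":[0,0,0]},{"dp":[-0.5,0,15.5],"jaw":0.5,"twist":[0,0,0]},{"dp":[-0.5,0,15.5],"jaw":0.3,"twist":[0,0,0]},{"dp":[-0.5,0,15.5],"jaw":0.3,"twist":[0,0,0]},{"dp":[-0.5,0,15.5],"jaw":0.3,"twist":[0,0,0]},{"dp":[-0.5,0,15.5],"jaw":0.3,"twist":[0,0,0]},{"dp":[-0.5,0,15.5],"jaw":0.3,"twist":[0,0,0]}]' 40 ; python3 go.py 504.3 255.7 39 106.9
```

```text
time_s: 2.4
position: [505.6, 254.6, 39.7]
eef_rot: [3.141, -0.0, 1.865]
ft_force: [-0.7, -0.3, 0.1]
grip_width: 56.4
gripper_force: 0.0
t 2.4 pos [505.56 254.64  39.69] rpy [179.97  -0.   106.85] F [-0.67 -0.29  0.08] grip 56.4 0.0
dp [ 1.38 -0.9   0.69]
twist [ 0.03 -0.   -0.05]
```

```bash
python3 -m pendant '[{"dp":[0,0,0],"jaw":0.3,"twist":[0,0,0]},{"dp":[0,0,0],"jaw":0.3,"twist":[0,0,0]},{"dp":[0,0,0],"jaw":0.3,"twist":[0,0,0]},{"dp":[0,0,0],"jaw":0.3,"twist":[0,0,0]},{"dp":[0,0,0],"jaw":0.3,"twist":[0,0,0]},{"dp":[0,0,0],"jaw":0.3,"twist":[0,0,0]},{"dp":[0,0,0],"jaw":0.3,"twist":[0,0,0]},{"dp":[0,0,0],"jaw":0.3,"twist":[0,0,0]}]' 40 ; python3 go.py 504.3 255.7 39 106.9
```

```text
time_s: 3.07
position: [505.4, 254.6, 39.5]
eef_rot: [3.141, -0.0, 1.865]
ft_force: [0.3, -0.4, 0.7]
grip_width: 39.9
gripper_force: 39.9
t 3.0667 pos [505.39 254.65  39.49] rpy [179.99  -0.   106.86] F [ 0.33 -0.38  0.73] grip 39.9 39.9
dp [ 1.32 -0.73  0.49]
twist [ 0.01 -0.   -0.04]
```

```bash
python3 -m pendant '[{"dp":[0,0,-4],"jaw":0.3,"twist":[0,0,0]},{"dp":[0,0,-12],"jaw":0.3,"twist":[0,0,0]},{"dp":[0,0,-25],"jaw":0.3,"twist":[0,0,0]},{"dp":[0,0,-45],"jaw":0.3,"twist":[0,0,0]},{"dp":[0,0,-70],"jaw":0.3,"twist":[0,0,0]},{"dp":[0,0,-100],"jaw":0.3,"twist":[0,0,0]},{"dp":[0,0,-120],"jaw":0.3,"twist":[0,0,0]},{"dp":[0,0,-120],"jaw":0.3,"twist":[0,0,0]}]' 40 ; python3 go.py 514.5 -192.5 160 105.85
```

```text
time_s: 3.73
position: [507.7, 255.6, 164.9]
eef_rot: [3.132, -0.0, 1.865]
ft_force: [0.0, 0.9, -0.7]
grip_width: 39.8
gripper_force: 39.9
t 3.7333 pos [507.73 255.58 164.92] rpy [ 1.7946e+02 -3.0000e-02  1.0687e+02] F [ 0.01  0.94 -0.71] grip 39.8 39.9
dp [-430.76 -123.58    3.56]
twist [ 0.54 -0.03  1.02]
```

```bash
python3 -m pendant '[{"dp":[-20,-5,0],"jaw":0.3,"twist":[0,0,0.2]},{"dp":[-55,-14,0],"jaw":0.3,"twist":[0,0,0.4]},{"dp":[-93,-23,0],"jaw":0.3,"twist":[0,0,0.6]},{"dp":[-131,-33,0],"jaw":0.3,"twist":[0,0,0.8]},{"dp":[-169,-43,0],"jaw":0.3,"twist":[0,0,1]},{"dp":[-207,-52,0],"jaw":0.3,"twist":[0,0,1]},{"dp":[-245,-62,0],"jaw":0.3,"twist":[0,0,1]},{"dp":[-280,-71,0],"jaw":0.3,"twist":[0,0,1]}]' 40 ; python3 go.py 497 -253 165 105.85
```

```text
time_s: 4.4
position: [518.0, -36.0, 159.2]
eef_rot: [-3.141, -0.0, 1.847]
ft_force: [1.7, 0.2, 0.4]
grip_width: 39.8
gripper_force: 39.9
t 4.4 pos [518.   -35.99 159.18] rpy [-1.7997e+02 -1.0000e-02  1.0584e+02] F [1.73 0.22 0.41] grip 39.8 39.9
dp [-203.03  -79.45   -5.83]
twist [-0.03 -0.01 -0.01]
```

```bash
python3 -m pendant '[{"dp":[-20,-4,0],"jaw":0.3,"twist":[0,0,0]},{"dp":[-56,-12,-2],"jaw":0.3,"twist":[0,0,0]},{"dp":[-92,-20,-6],"jaw":0.3,"twist":[0,0,0]},{"dp":[-128,-28,-6],"jaw":0.3,"twist":[0,0,0]},{"dp":[-164,-36,-6],"jaw":0.3,"twist":[0,0,0]},{"dp":[-195,-43,-6],"jaw":0.3,"twist":[0,0,0]},{"dp":[-210,-46,-6],"jaw":0.3,"twist":[0,0,0]},{"dp":[-210,-46,-6],"jaw":0.3,"twist":[0,0,0]}]' 40 >/dev/null
python3 -m pendant '[{"dp":[0,0,0],"twist":[0,0,0],"jaw":0.3},{"dp":[0,0,0],"twist":[0,0,0],"jaw":0.3},{"dp":[0,0,0],"twist":[0,0,0],"jaw":0.3}]' >/dev/null
python3 - <<'E'
from plant import optics
import numpy as np,cv2
c=optics.get_calibration("wrist");p,d=optics.capture("wrist")
np.savez("pics/w2.npz",p=p,d=d,**{k:np.array(v) for k,v in c.items()}); cv2.imwrite("pics/w2.png",p[:,:,::-1])
E
python3 go.py 514.5 -192.5 165 105.85
```

```text
t 5.3667 pos [ 531.87 -246.91  165.47] rpy [-1.8000e+02 -3.0000e-02  1.0596e+02] F [ 0.42 -0.38 -0.64] grip 39.8 39.9
dp [57.08 -1.74  0.5 ]
twist [-0.   -0.03  0.11]
```

View pics/w2.png

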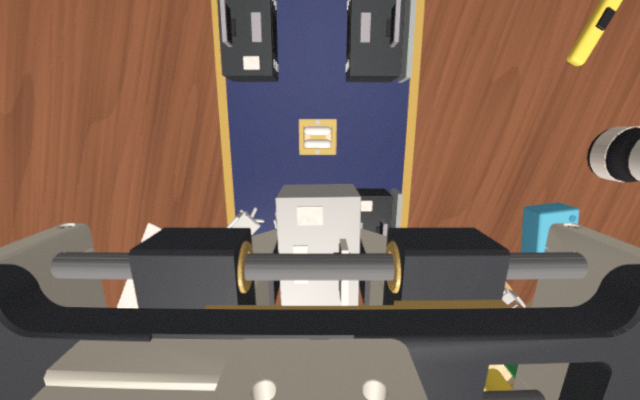

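The brass plate sits at (318,137), the held desk at u 279–359 with its far edge at v≈187. Working out both relative to the tool.

```bash
python3 - <<'E'
from h import *
c=np.load("pics/w2.npz"); X=cloud(c,c['d']); Z=X[...,2]; v,u=np.indices(Z.shape)
P=np.array([531.87,-246.91]); a=np.radians(105.9); ex=np.array([np.cos(a),np.sin(a)]); ey=np.array([np.sin(a),-np.cos(a)])
T=lambda Q:np.c_[(Q[:,:2]-P)@ex,(Q[:,:2]-P)@ey]
b=(u>230)&(u<405)&(v>85)&(v<180)
m=b&(Z>35); print("board z",np.percentile(Z[m],[10,50,90]))
zb=np.median(Z[m])
g=cv2.cvtColor(c['p'],cv2.COLOR_RGB2HSV); k=b&(g[...,0]<35)&(g[...,1]>60)&(g[...,2]>90)&(u>290)&(u<346)
r=cv2.minAreaRect(np.argwhere(k)[:,::-1].astype(np.float32)); print(r)
Q=atz(c,[r[0]],zb); print("slot world",Q,"tool",T(Q))
B=T(atz(c,cv2.boxPoints(r),zb)); print(B.round(1))
# board rim direction: blue region edges
k=b&(g[...,0]>105)&(g[...,0]<130)&(g[...,1]>100)
for f,n in((min,"L"),(max,"R")):
    E=[(f(u[i][k[i]]),i) for i in range(90,180,3)]
    W=T(atz(c,E,zb)); print(n,"rim: y=",np.polyfit(W[:,0],W[:,1],1), "deg",np.degrees(np.polyfit(W[:,0],W[:,1],1)[0]))
# desk top
d=(u>265)&(u<372)&(v>180)&(v<235)&(Z>178)&(Z<200)
W=T(X[d]); print("desk n",d.sum(),"z",np.percentile(Z[d],[5,50,95]),"tool x max",np.percentile(W[:,0],[97,99,100]),"y",np.percentile(W[:,1],[0,1,99,100]))
# colour edge of desk: far edge row
gr=c['p'].astype(int).min(2)
rows=[int(np.argmax(np.diff(gr[178:200,x])))+178.5 for x in range(290,350,6)]; print(rows)
for z in (190,193):
    W=T(atz(c,[(320,np.median(rows)+.5),(279,210),(359,210)],z)); print(z,W.round(1))
E
```

```text
board z [48.60245628 49.58999469 50.5140456 ]
((317.5, 136.5), (35.0, 37.0), 90.0)
slot world [[ 514.64543626 -190.64235943   49.58999469]] tool [[58.83374235 -1.15053564]]
[[ 74.5 -18. ]
 [ 74.5  15.7]
 [ 42.8  16.2]
 [ 42.8 -18.5]]
L rim: y= [ 3.53054004e-02 -8.12397803e+01] deg 2.022850435170785
R rim: y= [-5.79682754e-02  8.00605837e+01] deg -3.3213375273526093
desk n 3693 z [183.90085936 192.1165248  193.46047769] tool x max [35.55425903 35.67651562 35.99602188] y [-21.77606453 -20.00058922  18.93147783  19.52429772]
[197.5, 197.5, 197.5, 197.5, 196.5, 196.5, 196.5, 196.5, 196.5, 196.5]
190 [[ 34.6   0.6]
 [ 28.2 -19. ]
 [ 28.2  19.3]]
193 [[ 35.3   0.6]
 [ 29.1 -18.6]
 [ 29.1  18.8]]
```

```bash
python3 -m pendant '[{"dp":[15,-0.3,0],"jaw":0.3,"twist":[0,0,0]},{"dp":[40,-0.7,0],"jaw":0.3,"twist":[0,0,0]},{"dp":[57.3,-1.1,0],"jaw":0.3,"twist":[0,0,0]},{"dp":[57.3,-1.1,15],"jaw":0.3,"twist":[0,0,0]},{"dp":[57.3,-1.1,40],"jaw":0.3,"twist":[0,0,0]},{"dp":[57.3,-1.1,65],"jaw":0.3,"twist":[0,0,0]},{"dp":[57.3,-1.1,80],"jaw":0.3,"twist":[0,0,0]},{"dp":[57.3,-1.1,80],"jaw":0.3,"twist":[0,0,0]}]' 40 >/dev/null
python3 -m pendant '[{"dp":[0,0,0],"twist":[0,0,0],"jaw":0.3},{"dp":[0,0,0],"twist":[0,0,0],"jaw":0.3}]' >/dev/null
python3 - <<'E'
from plant import optics
import numpy as np,cv2
c=optics.get_calibration("wrist");p,d=optics.capture("wrist")
np.savez("pics/w3.npz",p=p,d=d,**{k:np.array(v) for k,v in c.items()})
c=optics.get_calibration("scene");p,d=optics.capture("scene")
np.savez("pics/s3.npz",p=p,d=d,**{k:np.array(v) for k,v in c.items()}); cv2.imwrite("pics/s3.png",cv2.resize(p[150:350,120:320],None,fx=3,fy=3,interpolation=cv2.INTER_CUBIC)[:,:,::-1])
E
python3 go.py 515.9 -191.9 56 105.9
```

```text
t 6.3 pos [ 515.95 -193.86   86.91] rpy [1.7988e+02 1.1000e-01 1.0588e+02] F [ 0.92 -0.35 -0.94] grip 39.4 39.9
dp [ 1.96  0.42 30.91]
twist [ 0.12  0.11 -0.02]
```

View pics/s3.png

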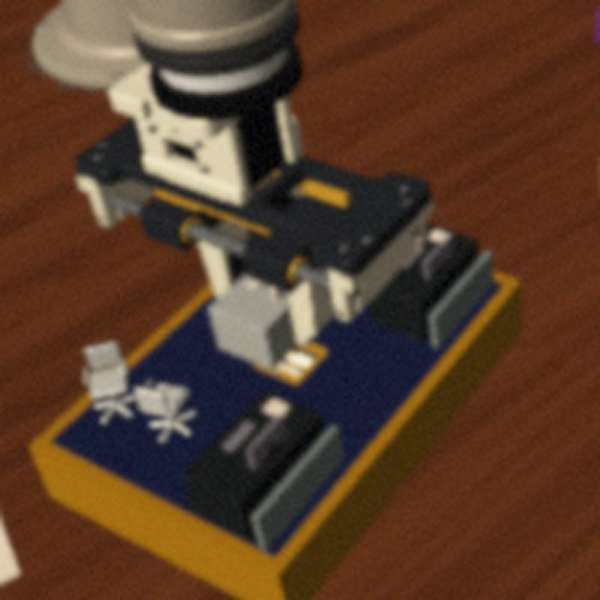

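The scene crop shows the desk held level directly above the brass plate (about (290,360)), with nothing in the way. Checking the plate against the desk in the new wrist picture.

```bash
python3 -m pendant '[{"dp":[0,0,0],"twist":[0,0,0],"jaw":0.3},{"dp":[0,0,0],"twist":[0,0,0],"jaw":0.3}]' >/dev/null
python3 go.py 514.6 -190.6 56 105.9
python3 - <<'E'
from h import *
c=np.load("pics/w3.npz"); X=cloud(c,c['d']); Z=X[...,2]; v,u=np.indices(Z.shape)
for a,b in((250,390),):
    g=cv2.cvtColor(c['p'],cv2.COLOR_RGB2HSV); k=(g[...,0]<35)&(g[...,1]>60)&(g[...,2]>90)&(u>270)&(u<370)&(v<215)&(v>60)
    print("brass",k.sum(), (u[k].min(),u[k].max(),v[k].min(),v[k].max()) if k.any() else 0)
cv2.imwrite("pics/w3.png",cv2.resize(c['p'][100:260,220:420],None,fx=3,fy=3)[:,:,::-1])
E
```

```text
t 6.4667 pos [ 515.44 -193.87   86.28] rpy [1.7993e+02 6.0000e-02 1.0586e+02] F [-0.59 -0.04  0.03] grip 39.5 39.9
dp [ 3.41  0.05 30.28]
twist [ 0.07  0.06 -0.04]
brass 0 0
```

View pics/w3.png

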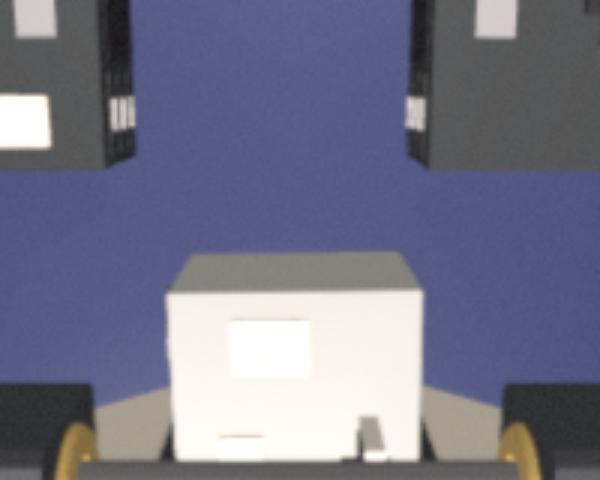

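```bash
python3 - <<'E'
from h import *
a=np.radians(105.9); ex=np.array([np.cos(a),np.sin(a)]); ey=np.array([np.sin(a),-np.cos(a)])
for f,s,z in(("w2",(514.65,-190.64),193),("w3",(514.65,-190.64),114)):
    c=np.load(f"pics/{f}.npz"); X=cloud(c,c['d']); Z=X[...,2]; v,u=np.indices(Z.shape)
    d=(u>265)&(u<372)&(v>180)&(v<235)&(abs(Z-z)<4)
    P=X[d][:,:2]-s; print(f,np.median(Z[d]),"desk far edge rel slot tool x",np.percentile(P@ex,[98,99.5]),"y",np.percentile(P@ey,[1,99]))
    r=196.7; E=atz(c,[(320,r)],z)[:,:2]-s; print("px edge",E@ex, "cam origin",(-c['R'].T@c['t']).round(1))
E
```

```text
w2 192.21441027590726 desk far edge rel slot tool x [-23.38945641 -23.178074  ] y [-18.84251314  20.10364643]
px edge [-23.35247028] cam origin [ 513.8 -183.3  322.7]
w3 113.44961766682118 desk far edge rel slot tool x [32.29403014 32.46917569] y [-19.64005453  19.41315535]
px edge [32.29296423] cam origin [ 497.6 -129.7  243.8]
```

```bash
python3 -m pendant '[{"dp":[1.4,0,2],"jaw":0.3,"twist":[0,0,0]},{"dp":[1.4,0,6],"jaw":0.3,"twist":[0,0,0]},{"dp":[1.4,0,10],"jaw":0.3,"twist":[0,0,0]},{"dp":[1.4,0,13],"jaw":0.3,"twist":[0,0,0]},{"dp":[1.4,0,16],"jaw":0.3,"twist":[0,0,0]},{"dp":[1.4,0,16],"jaw":0.3,"twist":[0,0,0]}]' 40 >/dev/null; python3 go.py 514.6 -192 56 105.9
python3 -m pendant '[{"dp":[0,0,1],"jaw":0.3,"twist":[0,0,0]},{"dp":[0,0,2],"jaw":0.3,"twist":[0,0,0]},{"dp":[0,0,3],"jaw":0.3,"twist":[0,0,0]},{"dp":[0,0,3],"jaw":0.3,"twist":[0,0,0]}]' >/dev/null; python3 go.py 514.6 -192 56 105.9
```

```text
t 6.9667 pos [ 514.5  -192.31   68.7 ] rpy [-1.7997e+02 -3.0000e-02  1.0585e+02] F [0.18 0.1  0.66] grip 39.5 39.9
dp [ 0.26  0.18 12.7 ]
twist [-0.03 -0.03 -0.05]
t 7.3 pos [ 514.99 -192.33   66.68] rpy [1.7995e+02 2.0000e-02 1.0585e+02] F [0.76 1.11 2.81] grip 39.7 39.9
dp [ 0.43 -0.29 10.68]
twist [ 0.05  0.02 -0.05]
```

```bash
for i in 1; do python3 -m pendant '[{"dp":[0,0,0.7],"jaw":0.3,"twist":[0,0,0]},{"dp":[0,0,1.4],"jaw":0.3,"twist":[0,0,0]},{"dp":[0,0,1.4],"jaw":0.3,"twist":[0,0,0]}]' >/dev/null; python3 go.py 514.6 -192 56 105.9; done
python3 -m pendant '[{"dp":[0,0,0.7],"jaw":0.3,"twist":[0,0,0]},{"dp":[0,0,1.4],"jaw":0.3,"twist":[0,0,0]},{"dp":[0,0,1.4],"jaw":0.3,"twist":[0,0,0]}]' >/dev/null; python3 go.py 514.6 -192 56 105.9
```

```text
t 7.55 pos [ 515.06 -192.36   65.48] rpy [1.7994e+02 3.0000e-02 1.0586e+02] F [0.52 0.85 3.87] grip 39.8 39.9
dp [ 0.48 -0.35  9.48]
twist [ 0.06  0.03 -0.04]
t 7.8 pos [ 515.18 -192.38   64.33] rpy [1.7993e+02 4.0000e-02 1.0586e+02] F [-0.06  1.3   6.81] grip 39.8 39.9
dp [ 0.53 -0.47  8.33]
twist [ 0.07  0.04 -0.04]
```

```bash
python3 -m pendant '[{"dp":[0.2,0,0.7],"jaw":0.3,"twist":[0,0,0]},{"dp":[0.2,0,1.4],"jaw":0.3,"twist":[0,0,0]},{"dp":[0.2,0,1.4],"jaw":0.3,"twist":[0,0,0]}]' >/dev/null; python3 go.py 514.6 -192 56 105.9
python3 -m pendant '[{"dp":[0,0,0.7],"jaw":0.3,"twist":[0,0,0]},{"dp":[0,0,1.4],"jaw":0.3,"twist":[0,0,0]},{"dp":[0,0,1.4],"jaw":0.3,"twist":[0,0,0]}]' >/dev/null; python3 go.py 514.6 -192 56 105.9
```

```text
t 8.05 pos [ 515.32 -192.33   63.24] rpy [1.7990e+02 7.0000e-02 1.0585e+02] F [-0.69  0.7   8.62] grip 39.7 39.9
dp [ 0.52 -0.61  7.24]
twist [ 0.1   0.07 -0.05]
t 8.3 pos [ 515.43 -192.33   61.97] rpy [1.7988e+02 8.0000e-02 1.0585e+02] F [-0.09  1.39  8.97] grip 39.8 39.9
dp [ 0.56 -0.72  5.96]
twist [ 0.12  0.08 -0.05]
```

```bash
python3 -m pendant '[{"dp":[0,0,0.7],"jaw":0.3,"twist":[0,0,0]},{"dp":[0,0,1.4],"jaw":0.3,"twist":[0,0,0]},{"dp":[0,0,1.4],"jaw":0.3,"twist":[0,0,0]}]' >/dev/null; python3 go.py 514.6 -192 56 105.9
```

```text
t 8.55 pos [ 515.06 -192.14   59.4 ] rpy [1.7994e+02 3.0000e-02 1.0585e+02] F [ 3.3  -0.02 -4.59] grip 39.5 39.9
dp [ 0.26 -0.4   3.4 ]
twist [ 0.06  0.03 -0.05]
```

The catch snapped (force reversed). Now I'll seat it on the board.

```bash
python3 -m pendant '[{"dp":[0,0,1],"jaw":0.3,"twist":[0,0,0]},{"dp":[0,0,2],"jaw":0.3,"twist":[0,0,0]},{"dp":[0,0,2.5],"jaw":0.3,"twist":[0,0,0]},{"dp":[0,0,2.5],"jaw":0.3,"twist":[0,0,0]}]' >/dev/null; python3 go.py 514.6 -192 56 105.9
python3 -m pendant '[{"dp":[0,0,0.5],"jaw":0.3,"twist":[0,0,0]},{"dp":[0,0,1],"jaw":0.3,"twist":[0,0,0]},{"dp":[0,0,1],"jaw":0.3,"twist":[0,0,0]}]' >/dev/null; python3 go.py 514.6 -192 56 105.9
```

```text
t 8.8833 pos [ 514.27 -192.18   56.51] rpy [-1.7995e+02 -3.0000e-02  1.0586e+02] F [-0.33 -1.78 -3.26] grip 39.8 39.9
dp [0.08 0.37 0.51]
twist [-0.05 -0.03 -0.04]
t 9.1333 pos [ 514.63 -192.14   55.95] rpy [179.99  -0.   105.86] F [ 0.01 -0.31 -1.48] grip 39.6 39.9
dp [ 0.14  0.01 -0.05]
twist [ 0.01 -0.   -0.04]
```

```bash
python3 -m pendant '[{"dp":[0,0,0.5],"jaw":0.3,"twist":[0,0,0]},{"dp":[0,0,1],"jaw":0.3,"twist":[0,0,0]},{"dp":[0,0,1],"jaw":0.3,"twist":[0,0,0]}]' >/dev/null; python3 go.py 514.6 -192 56 105.9
python3 -m pendant '[{"dp":[0,0,0.3],"jaw":0.3,"twist":[0,0,0]},{"dp":[0,0,0.6],"jaw":0.3,"twist":[0,0,0]},{"dp":[0,0,0.6],"jaw":0.3,"twist":[0,0,0]}]' >/dev/null; python3 go.py 514.6 -192 56 105.9
```

```text
t 9.3833 pos [ 514.66 -192.12   54.91] rpy [179.99   0.   105.86] F [-0.47 -0.25 -0.38] grip 40.1 39.9
dp [ 0.13 -0.03 -1.09]
twist [ 0.01  0.   -0.04]
t 9.6333 pos [ 514.68 -192.16   54.82] rpy [1.7998e+02 1.0000e-02 1.0586e+02] F [-1.07 -0.07  3.74] grip 39.6 39.9
dp [ 0.17 -0.04 -1.18]
twist [ 0.02  0.01 -0.04]
```

```bash
python3 -m pendant '[{"dp":[0,0,0.3],"jaw":0.3,"twist":[0,0,0]},{"dp":[0,0,0.5],"jaw":0.3,"twist":[0,0,0]},{"dp":[0,0,0.5],"jaw":0.3,"twist":[0,0,0]}]' >/dev/null; python3 go.py 514.6 -192 56 105.9
```

```text
t 9.8833 pos [ 514.71 -192.15   54.79] rpy [1.7997e+02 2.0000e-02 1.0587e+02] F [-2.89  0.97  9.24] grip 39.7 39.9
dp [ 0.18 -0.06 -1.21]
twist [ 0.03  0.02 -0.03]
```

```bash
python3 -m pendant '[{"dp":[0,0,-0.6],"jaw":0.3,"twist":[0,0,0]},{"dp":[0,0,-1.2],"jaw":0.3,"twist":[0,0,0]},{"dp":[0,0,-1.2],"jaw":0.3,"twist":[0,0,0]}]' >/dev/null; python3 go.py 514.6 -192 56 105.9
python3 -m pendant '[{"dp":[0,0,-0.3],"jaw":0.3,"twist":[0,0,0]},{"dp":[0,0,-0.6],"jaw":0.3,"twist":[0,0,0]},{"dp":[0,0,-0.6],"jaw":0.3,"twist":[0,0,0]}]' >/dev/null; python3 go.py 514.6 -192 56 105.9
```

```text
t 10.1333 pos [ 514.67 -192.16   54.91] rpy [179.99   0.   105.86] F [ 0.49 -1.07  0.25] grip 39.6 39.9
dp [ 0.17 -0.02 -1.09]
twist [ 0.01  0.   -0.04]
t 10.3833 pos [ 514.56 -192.14   55.42] rpy [-1.7999e+02 -1.0000e-02  1.0585e+02] F [ 0.21 -0.89 -0.82] grip 39.6 39.9
dp [ 0.12  0.08 -0.58]
twist [-0.01 -0.01 -0.05]
```

```bash
for k in 1; do python3 -m pendant '[{"dp":[0,0,-0.3],"jaw":0.3,"twist":[0,0,0]},{"dp":[0,0,-0.5],"jaw":0.3,"twist":[0,0,0]},{"dp":[0,0,-0.5],"jaw":0.3,"twist":[0,0,0]}]' >/dev/null; python3 go.py 514.6 -192 56 105.9; done
python3 -m pendant '[{"dp":[0,0,-0.3],"jaw":0.3,"twist":[0,0,0]},{"dp":[0,0,-0.5],"jaw":0.3,"twist":[0,0,0]},{"dp":[0,0,-0.5],"jaw":0.3,"twist":[0,0,0]}]' >/dev/null; python3 go.py 514.6 -192 56 105.9
```

```text
t 10.6333 pos [ 514.62 -192.15   56.09] rpy [ 1.8000e+02 -1.0000e-02  1.0586e+02] F [ 0.19 -0.09 -0.51] grip 39.7 39.9
dp [0.15 0.02 0.09]
twist [ 0.   -0.01 -0.04]
t 10.8833 pos [ 514.56 -192.11   56.5 ] rpy [-1.8000e+02 -1.0000e-02  1.0586e+02] F [ 0.23 -1.16 -2.59] grip 39.8 39.9
dp [0.09 0.07 0.5 ]
twist [-0.   -0.01 -0.04]
```

```bash
python3 -m pendant '[{"dp":[0,0,-0.3],"jaw":0.3,"twist":[0,0,0]},{"dp":[0,0,-0.5],"jaw":0.3,"twist":[0,0,0]},{"dp":[0,0,-0.5],"jaw":0.3,"twist":[0,0,0]},{"dp":[0,0,-0.5],"jaw":0.3,"twist":[0,0,0]}]' >/dev/null; python3 go.py 514.6 -192 56 105.9
```

```text
t 11.2167 pos [ 514.44 -192.04   56.72] rpy [-1.7998e+02 -3.0000e-02  1.0586e+02] F [ 1.4  -1.37 -7.46] grip 39.8 39.9
dp [-0.01  0.16  0.72]
twist [-0.02 -0.03 -0.04]
```

```bash
python3 -m pendant '[{"dp":[0,0,-0.2],"jaw":0.3,"twist":[0,0,0]},{"dp":[0,0,-0.45],"jaw":0.3,"twist":[0,0,0]},{"dp":[0,0,-0.45],"jaw":0.3,"twist":[0,0,0]},{"dp":[0,0,-0.45],"jaw":0.3,"twist":[0,0,0]}]' >/dev/null; python3 go.py 514.6 -192 56 105.9
```

```text
t 11.55 pos [ 514.28 -191.98   56.99] rpy [-1.7996e+02 -5.0000e-02  1.0585e+02] F [  1.83  -1.58 -12.88] grip 39.8 39.9
dp [-0.1   0.3   0.99]
twist [-0.04 -0.05 -0.05]
```

```bash
python3 -m pendant '[{"dp":[0,0,0.1],"jaw":0.3,"twist":[0,0,0]},{"dp":[0,0,0.1],"jaw":0.3,"twist":[0,0,0]},{"dp":[0,0,0.1],"jaw":0.3,"twist":[0,0,0]},{"dp":[0,0,0.1],"jaw":0.3,"twist":[0,0,0]},{"dp":[0,0,0.1],"jaw":0.3,"twist":[0,0,0]}]' >/dev/null; python3 go.py 514.6 -192 56 105.9
python3 -m pendant '[{"dp":[0,0,0],"jaw":0.3,"twist":[0,0,0]},{"dp":[0,0,0],"jaw":0.3,"twist":[0,0,0]},{"dp":[0,0,0],"jaw":0.3,"twist":[0,0,0]},{"dp":[0,0,0],"jaw":0.3,"twist":[0,0,0]},{"dp":[0,0,0],"jaw":0.3,"twist":[0,0,0]},{"dp":[0,0,0],"jaw":0.3,"twist":[0,0,0]},{"dp":[0,0,0],"jaw":0.3,"twist":[0,0,0]}]' >/dev/null; python3 go.py 514.6 -192 56 105.9
```

```text
t 11.9667 pos [ 514.28 -192.02   57.08] rpy [-1.7996e+02 -4.0000e-02  1.0585e+02] F [  2.48  -1.75 -16.92] grip 39.7 39.9
dp [-0.07  0.31  1.08]
twist [-0.04 -0.04 -0.05]
t 12.55 pos [ 514.27 -192.02   57.18] rpy [-1.7996e+02 -4.0000e-02  1.0586e+02] F [  0.87  -2.04 -19.31] grip 39.9 39.9
dp [-0.07  0.33  1.18]
twist [-0.04 -0.04 -0.04]
```

The force creeps up while holding, so I'm backing off before it pulls out.

```bash
python3 -m pendant '[{"dp":[0,0,0.6],"jaw":0.3,"twist":[0,0,0]}]' >/dev/null; python3 go.py 514.6 -192 56 105.9; python3 -m pendant '[{"dp":[0,0,0.3],"jaw":0.3,"twist":[0,0,0]}]' >/dev/null; python3 go.py 514.6 -192 56 105.9
```

```text
t 12.6333 pos [ 514.37 -192.15   57.05] rpy [-1.7997e+02 -1.0000e-02  1.0586e+02] F [ -3.03  -2.51 -10.27] grip 39.7 39.9
dp [0.08 0.27 1.05]
twist [-0.03 -0.01 -0.04]
t 12.7167 pos [ 514.44 -192.18   57.05] rpy [-179.99    0.    105.87] F [-2.54 -0.7  -9.23] grip 39.7 39.9
dp [0.13 0.2  1.05]
twist [-0.01  0.   -0.03]
```

```bash
python3 -m pendant '[{"dp":[0,0,0.4],"jaw":0.3,"twist":[0,0,0]},{"dp":[0,0,0.9],"jaw":0.3,"twist":[0,0,0]},{"dp":[0,0,0.9],"jaw":0.3,"twist":[0,0,0]},{"dp":[0,0,0.9],"jaw":0.3,"twist":[0,0,0]}]' >/dev/null; python3 go.py 514.6 -192 56 105.9; python3 -m pendant '[{"dp":[0,0,0],"jaw":0.3,"twist":[0,0,0]},{"dp":[0,0,0],"jaw":0.3,"twist":[0,0,0]},{"dp":[0,0,0],"jaw":0.3,"twist":[0,0,0]},{"dp":[0,0,0],"jaw":0.3,"twist":[0,0,0]},{"dp":[0,0,0],"jaw":0.3,"twist":[0,0,0]},{"dp":[0,0,0],"jaw":0.3,"twist":[0,0,0]}]' >/dev/null; python3 go.py 514.6 -192 56 105.9
```

```text
t 13.05 pos [ 515.37 -192.25   56.61] rpy [1.7990e+02 7.0000e-02 1.0586e+02] F [-0.7   0.66 -2.34] grip 39.8 39.9
dp [ 0.45 -0.67  0.6 ]
twist [ 0.1   0.07 -0.04]
t 13.55 pos [ 514.88 -192.28   55.86] rpy [1.7997e+02 3.0000e-02 1.0585e+02] F [ 0.87 -0.46 -0.78] grip 39.5 39.9
dp [ 0.35 -0.19 -0.14]
twist [ 0.03  0.03 -0.05]
```

```bash
python3 -m pendant '[{"dp":[0,0,-0.4],"jaw":0.3,"twist":[0,0,0]},{"dp":[0,0,-0.8],"jaw":0.3,"twist":[0,0,0]},{"dp":[0,0,-0.8],"jaw":0.3,"twist":[0,0,0]},{"dp":[0,0,-0.8],"jaw":0.3,"twist":[0,0,0]},{"dp":[0,0,-0.8],"jaw":0.3,"twist":[0,0,0]},{"dp":[0,0,-0.8],"jaw":0.3,"twist":[0,0,0]}]' >/dev/null; python3 go.py 514.6 -192 56 105.9; python3 -m pendant '[{"dp":[0,0,0],"jaw":0.3,"twist":[0,0,0]},{"dp":[0,0,0],"jaw":0.3,"twist":[0,0,0]},{"dp":[0,0,0],"jaw":0.3,"twist":[0,0,0]},{"dp":[0,0,0],"jaw":0.3,"twist":[0,0,0]},{"dp":[0,0,0],"jaw":0.3,"twist":[0,0,0]},{"dp":[0,0,0],"jaw":0.3,"twist":[0,0,0]}]' >/dev/null; python3 go.py 514.6 -192 56 105.9
```

```text
t 14.05 pos [ 514.65 -192.22   56.43] rpy [179.99   0.   105.86] F [ 0.56 -1.4  -1.69] grip 39.9 39.9
dp [0.23 0.01 0.43]
twist [ 0.01  0.   -0.04]
t 14.55 pos [ 514.62 -192.17   56.44] rpy [180.    -0.   105.86] F [ 0.83 -0.81 -1.46] grip 39.8 39.9
dp [0.17 0.03 0.44]
twist [ 0.   -0.   -0.04]
```

```bash
python3 -m pendant '[{"dp":[0,0,-0.4],"jaw":0.3,"twist":[0,0,0]},{"dp":[0,0,-0.4],"jaw":0.3,"twist":[0,0,0]},{"dp":[0,0,-0.4],"jaw":0.3,"twist":[0,0,0]},{"dp":[0,0,-0.4],"jaw":0.3,"twist":[0,0,0]}]' >/dev/null; python3 go.py 514.6 -192 56 105.9; for i in 1 2; do python3 -m pendant '[{"dp":[0,0,0],"jaw":0.3,"twist":[0,0,0]},{"dp":[0,0,0],"jaw":0.3,"twist":[0,0,0]},{"dp":[0,0,0],"jaw":0.3,"twist":[0,0,0]},{"dp":[0,0,0],"jaw":0.3,"twist":[0,0,0]}]' >/dev/null; python3 go.py 514.6 -192 56 105.9; done
```

```text
t 14.8833 pos [ 514.53 -192.1    56.66] rpy [-1.7999e+02 -1.0000e-02  1.0586e+02] F [ 1.99 -1.45 -4.93] grip 39.5 39.9
dp [0.08 0.1  0.66]
twist [-0.01 -0.01 -0.04]
t 15.2167 pos [ 514.51 -192.08   56.66] rpy [-1.7999e+02 -2.0000e-02  1.0585e+02] F [ 1.18 -1.43 -6.9 ] grip 39.8 39.9
dp [0.05 0.11 0.66]
twist [-0.01 -0.02 -0.05]
t 15.55 pos [ 514.49 -192.08   56.73] rpy [-1.7999e+02 -2.0000e-02  1.0586e+02] F [ 1.86 -0.31 -8.03] grip 39.8 39.9
dp [0.05 0.13 0.73]
twist [-0.01 -0.02 -0.04]
```

```bash
python3 -m pendant '[{"dp":[0,0,-0.12],"jaw":0.3,"twist":[0,0,0]},{"dp":[0,0,-0.12],"jaw":0.3,"twist":[0,0,0]},{"dp":[0,0,-0.12],"jaw":0.3,"twist":[0,0,0]},{"dp":[0,0,-0.12],"jaw":0.3,"twist":[0,0,0]}]' >/dev/null; python3 go.py 514.6 -192 56 105.9; python3 -m pendant '[{"dp":[0,0,0],"jaw":0.3,"twist":[0,0,0]},{"dp":[0,0,0],"jaw":0.3,"twist":[0,0,0]},{"dp":[0,0,0],"jaw":0.3,"twist":[0,0,0]}]' >/dev/null; python3 go.py 514.6 -192 56 105.9
```

```text
t 15.8833 pos [ 514.46 -192.09   56.79] rpy [-1.7998e+02 -2.0000e-02  1.0586e+02] F [ 1.22 -0.58 -9.67] grip 39.7 39.9
dp [0.04 0.16 0.79]
twist [-0.02 -0.02 -0.04]
t 16.1333 pos [ 514.5  -192.09   56.82] rpy [-1.7999e+02 -2.0000e-02  1.0586e+02] F [-0.01 -1.04 -9.74] grip 39.4 39.9
dp [0.06 0.12 0.82]
twist [-0.01 -0.02 -0.04]
```

Already in band (about 9 N); nudging up to roughly 11 N and holding.

```bash
python3 -m pendant '[{"dp":[0,0,-0.05],"jaw":0.3,"twist":[0,0,0]},{"dp":[0,0,-0.05],"jaw":0.3,"twist":[0,0,0]},{"dp":[0,0,-0.05],"jaw":0.3,"twist":[0,0,0]},{"dp":[0,0,-0.05],"jaw":0.3,"twist":[0,0,0]},{"dp":[0,0,-0.05],"jaw":0.3,"twist":[0,0,0]}]' >/dev/null; python3 go.py 514.6 -192 56 105.9; for i in 1 2 3; do python3 -m pendant '[{"dp":[0,0,0],"jaw":0.3,"twist":[0,0,0]},{"dp":[0,0,0],"jaw":0.3,"twist":[0,0,0]},{"dp":[0,0,0],"jaw":0.3,"twist":[0,0,0]},{"dp":[0,0,0],"jaw":0.3,"twist":[0,0,0]},{"dp":[0,0,0],"jaw":0.3,"twist":[0,0,0]}]' >/dev/null; python3 go.py 514.6 -192 56 105.9|head -1; done
```

```text
t 16.55 pos [ 514.48 -192.06   56.88] rpy [-1.7999e+02 -2.0000e-02  1.0586e+02] F [  0.67  -1.58 -11.16] grip 40.0 39.9
dp [0.02 0.13 0.88]
twist [-0.01 -0.02 -0.04]
t 16.9667 pos [ 514.46 -192.09   56.91] rpy [-1.7999e+02 -2.0000e-02  1.0586e+02] F [  0.47  -0.53 -11.12] grip 39.9 39.9
t 17.3833 pos [ 514.49 -192.09   56.95] rpy [-1.7999e+02 -2.0000e-02  1.0586e+02] F [  0.54  -0.86 -12.96] grip 39.7 39.9
t 17.8 pos [ 514.51 -192.09   56.95] rpy [-1.7999e+02 -1.0000e-02  1.0586e+02] F [ -0.21  -2.14 -12.86] grip 39.6 39.9
```

The tug held about 10.5–12 N for over a second. Now back down to home.

```bash
python3 -m pendant '[{"dp":[0,0,0.6],"jaw":0.3,"twist":[0,0,0]},{"dp":[0,0,1.2],"jaw":0.3,"twist":[0,0,0]},{"dp":[0,0,1.8],"jaw":0.3,"twist":[0,0,0]},{"dp":[0,0,2.2],"jaw":0.3,"twist":[0,0,0]},{"dp":[0,0,2.2],"jaw":0.3,"twist":[0,0,0]},{"dp":[0,0,2.2],"jaw":0.3,"twist":[0,0,0]},{"dp":[0,0,2.2],"jaw":0.3,"twist":[0,0,0]}]' >/dev/null; python3 go.py 514.6 -192 56 105.9; python3 -m pendant '[{"dp":[0,0,0.2],"jaw":0.3,"twist":[0,0,0]},{"dp":[0,0,0.2],"jaw":0.3,"twist":[0,0,0]},{"dp":[0,0,0.2],"jaw":0.3,"twist":[0,0,0]}]' >/dev/null; python3 go.py 514.6 -192 56 105.9
```

```text
t 18.3833 pos [ 515.06 -192.27   55.33] rpy [1.7994e+02 5.0000e-02 1.0586e+02] F [-0.18 -0.08 -0.17] grip 39.6 39.9
dp [ 0.39 -0.37 -0.67]
twist [ 0.06  0.05 -0.04]
t 18.6333 pos [ 514.87 -192.3    54.84] rpy [1.7997e+02 2.0000e-02 1.0586e+02] F [ 0.2  -0.2   1.02] grip 39.8 39.9
dp [ 0.36 -0.18 -1.16]
twist [ 0.03  0.02 -0.04]
```

```bash
python3 -m pendant '[{"dp":[0,0,0.2],"jaw":0.3,"twist":[0,0,0]},{"dp":[0,0,0.2],"jaw":0.3,"twist":[0,0,0]},{"dp":[0,0,0.2],"jaw":0.3,"twist":[0,0,0]}]' >/dev/null; python3 go.py 514.6 -192 56 105.9
python3 -m pendant '[{"dp":[0,0,0],"jaw":0.45,"twist":[0,0,0]},{"dp":[0,0,0],"jaw":0.5,"twist":[0,0,0]},{"dp":[0,0,0],"jaw":0.6,"twist":[0,0,0]},{"dp":[0,0,0],"jaw":0.7,"twist":[0,0,0]},{"dp":[0,0,0],"jaw":0.7,"twist":[0,0,0]},{"dp":[0,0,0],"jaw":0.7,"twist":[0,0,0]}]' >/dev/null; python3 go.py 514.6 -192 56 105.9
```

```text
t 18.8833 pos [ 514.88 -192.3    54.82] rpy [1.7996e+02 3.0000e-02 1.0586e+02] F [0.45 0.31 4.48] grip 39.8 39.9
dp [ 0.36 -0.19 -1.18]
twist [ 0.04  0.03 -0.04]
t 19.3833 pos [ 514.53 -192.1    54.28] rpy [-1.7999e+02 -2.0000e-02  1.0586e+02] F [-0.77 -0.2   1.  ] grip 63.8 0.0
dp [ 0.08  0.09 -1.72]
twist [-0.01 -0.02 -0.04]
```

```bash
python3 -m pendant '[{"dp":[0,0,-5],"jaw":0.7,"twist":[0,0,0]},{"dp":[0,0,-20],"jaw":0.7,"twist":[0,0,0]},{"dp":[0,0,-45],"jaw":0.7,"twist":[0,0,0]},{"dp":[0,0,-75],"jaw":0.7,"twist":[0,0,0]},{"dp":[0,0,-110],"jaw":0.7,"twist":[0,0,0]},{"dp":[0,0,-140],"jaw":0.7,"twist":[0,0,0]}]' >/dev/null
python3 -m pendant '[{"dp":[30,0,0],"jaw":0.7,"twist":[0,0,0]},{"dp":[65,0,0],"jaw":0.7,"twist":[0,0,0]},{"dp":[100,0,0],"jaw":0.7,"twist":[0,0,0]},{"dp":[135,0,0],"jaw":0.7,"twist":[0,0,0]},{"dp":[170,0,0],"jaw":0.7,"twist":[0,0,0]},{"dp":[200,0,0],"jaw":0.7,"twist":[0,0,0]},{"dp":[200,0,0],"jaw":0.7,"twist":[0,0,0]},{"dp":[200,0,0],"jaw":0.7,"twist":[0,0,0]}]' >/dev/null
python3 go.py 0 0 0
python3 - <<'E'
from h import *
from plant import optics
c=optics.get_calibration("top");p,d=optics.capture("top"); np.savez("pics/t9.npz",p=p,d=d)
s,_=optics.capture("scene")
a=cv2.resize(p[145:265,330:470],None,fx=2.8,fy=2.8,interpolation=cv2.INTER_CUBIC); b=cv2.resize(s[190:360,120:310],(390,336),interpolation=cv2.INTER_CUBIC)
cv2.imwrite("pics/fin.png",np.hstack([a[:336],b])[:,:,::-1])
X=cloud(c,d);Z=X[...,2];v,u=np.indices(Z.shape)
g=cv2.cvtColor(p,cv2.COLOR_RGB2HSV); m=(u>383)&(u<417)&(v>185)&(v<228)&(Z>72)&(Z<100)
print(rect(X[m]),np.percentile(Z[m],[5,25,50,75,95]))
bz=(u>380)&(u<420)&(v>222)&(v<240); print("board z",np.median(Z[bz]))
E
```

```text
t 20.55 pos [459.73   1.35 195.04] rpy [1.7995e+02 3.0000e-02 1.0603e+02] F [ 0.37 -0.24  0.2 ] grip 64.2 0.0
dp [ 125.76 -442.39  194.62]
[ 512.29 -187.9    53.56  117.12   30.19] [79.1896075  82.07522754 83.63113685 85.26033681 88.81762465]
board z 52.01141956476734
```

View pics/fin.png

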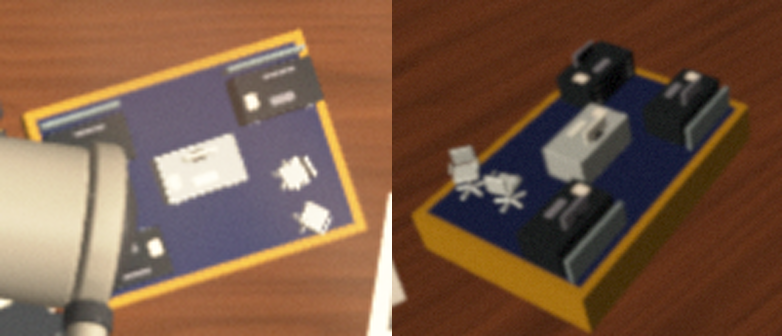

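The grey desk sits flat in the slot (its top is 32 mm over the board). Both chairs stand where they were, and the arm is clear.

```bash
python3 -c "
from plant import bot; print(bot.hand_in())"
```

```text
the job is handed in; nothing more can be done
None
```

The light-grey desk is clipped in flat and released, and the job is handed in; the catch held a final tug of about 10–12 N for over a second, but my first tug crept up to about 19 N before I backed it off, above the 14 N limit.

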